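# Take the gold-capped half bottle out of its locked-down case

## Robot

A 7-joint arm with a two-finger parallel gripper is mounted at the origin on a cart in front of the work surface, level with it; the furniture and walls round the work are solid. World frame = base frame: x ahead of the robot, y to its left, z up, the work surface at z = 0. Lengths are in m, angles in rad, forces in N, time in s.
With the tool pointing down it reaches from about 0.425 to 0.875 m from the base axis. Payload 4.7 kg.
Tool frame: the origin (TCP) lies on the mounting face of the last link; the fingertips stand 182 mm ahead of it and the grasp point (between the pads) lies 164 mm ahead of it (ctrl.finger_overhang is the distance from the TCP to the fingertips, in m); z points along the fingers, y is the line along which they close (so a half turn about z gives the same grasp; the last joint's range is limited). The gripper opens to 87 mm and grips with 3 to 60 N. Pads are 19 mm wide; open, the fingers measure 117 mm over their backs; the gripper's body (75 mm by 190 mm) begins 51 mm behind the grasp point.
Start: joints at [1.197, 0.321, -0.07, 1.45, 0.023, 1.371, -0.057], TCP at [0.246, -0.602, 0.405] pointing down, gripper open.
Joint ranges: [-2.86, 2.86], [-0.3, 2.09], [-1.38, 1.24], [0.06, 2.45], [-1.56, 4.7], [0.09, 2.05], [-2.69, 2.69]. Speed limits (rad/s): [2.57, 2.57, 3.14, 3.14, 3.14, 3.14, 3.14].

## Interface

Orientations are given as a rotation vector (axis times angle).
In Python, from bench import ctrl gives the robot as it stands.
- The arm moves only by the shell command python3 -m jog 'ROWS' [FORCE]. ROWS is a JSON object of lists of equal length, an entry for each row: "translation": the shift along the tool's x, y, z as a fraction of full scale, a list of three; "yaw": the turn about the tool's z as a fraction of full scale; "jaw": the closure, from 0 (fully open) to 1 (shut). In form: {"translation": [[dx, dy, dz], ...], "yaw": [yaw, ...], "jaw": [jaw, ...]}. A call has 1 to 8 rows; each row is the pose to reach, as a shift and turn from the pose commanded when the call began, along the tool's axes at that moment, turning the shorter way round; what a row does not reach only later rows make up. Full scale, the value 1, is 0.2 m for a shift and 180 degrees for a turn. A row lasts 1/8 s, in which the tool goes at most 62.5 mm and 10.7 degrees, less where a joint would pass 70% of its speed; a pose out of reach is approached as far as the arm can. A call with a number of a shift or a turn outside -1 to 1 is refused whole. A call with a gripper value outside its range is refused whole. The fingers move at their own pace and stop on an object; FORCE is the grip in N (left out, the last holds). Time passes only in rows, so rows that repeat a pose let the fingers close. It gives the time, the measured TCP pose, the force, the opening and the grip force at its end, in the units of the state.
- ctrl.get_state(): the state, without advancing time (a new reading comes with each control period).
- ctrl.get_image(name): name is "scene" or "top"; returns a dict with "pixels" (480x640x3 uint8, blue, green, red), "fx", "fy", "cx", "cy" (pixels), "k1" (the pictures are not rectified: a ray, as slopes to the right and down, at radius r is drawn at 1 + k1 r^2 times it, then the intrinsics apply), "R" (3x3) and "t" (3): a world point X has camera coordinates R X + t. Camera axes: x right, y down, z forward; pixel columns grow to the right and rows downward; lengths in m; the calibration is good to about 2 mm. A picture is of the moment at which its call begins. There is no depth.
- ctrl.close_job(): hands the job in; it is judged then, once.
Trained networks look in a picture, given as the dict that the camera call returned (one of the last four; its "shot" number tells which), for a name from the list of things; names that differ only in an ending like _2 or _b are one class to them, and where a whole thing is asked for, a point or a joint stands for the part that bears it (a point fixed in the world has none). Each returns a list of dicts, best first, with "p" (0 to 1); they miss things now and then, are a little off and sometimes report something else, mostly with a low value. They report only what shows in the picture. A call takes as long as a camera call.
- ctrl.silhouettes(label, picture): "region" (480x640 bool, what is visible of it) and "at" ([column, row] in pixels, amid what is visible of it).
The state is a dict: "time": time; "joint_positions": joint angles; "qd": joint speeds; "joint_torque": joint torques, N m; "position": TCP position; "tool_rot": TCP orientation; "ft_force": force on the tool from outside, world axes, zero at the start; "torque": the same for the moment, N m; "grip_width": opening from 0.0 (shut) to 1.0 (fully open); "grip_force": force on a finger pad.
Only numpy, scipy, OpenCV 4.12 (cv2) and the standard library are available. Lean on these libraries where they do the work, as an engineer would, in place of code of your own. Each camera call takes 0.05 s, during which the arm holds its last target. There are 200 camera calls.

## Task

Serve the half bottle with the gold capsule from the two-bottle wooden case: lift off both hold-down bars that lock the bottles in and stand them in the empty serving tray, then lay the gold-capped bottle in the empty serving cradle, its neck on the narrow rest. Finally seat both bars back in their own slots of the case so that the red-capped bottle, which stays where it lies, is held down again.

Things in the scene. Friction and masses are not known exactly. Their poses are not given: they have to be found in the camera images.
- case: Sizes in mm. Fixed low case, mid-brown wood, 270x190. Origin: underside centre; +x from bottle bases to necks (away from robot). Two lanes at y=+-50: bottle axis level at z=55, base at x=-121. Rim 26 high. Bars span it along y, ends in posts at y=83..97 either side: wide slots (42) at x=-88, floor z=72, tops 107; narrow slots (28) at x=100, floor z=60, tops 95; mouths flare 7 mm a side.
- broad_bar: Sizes in mm. Loose hold-down bar, dark wood: 196 long (y), 36 wide (x), beam 36 high with two wide notches below at y=+-50 that clear the bottle bodies by 5; grip rib on top, 16 thick (x), 74 long (y), z=36..72. Origin: underside centre, z up; symmetric end for end. 0.1-0.23 kg. Starts seated in the wide slots (case x=-88, y=0, z=72).
- slim_bar: Sizes in mm. Loose hold-down bar, pale wood: 196 long (y), 22 wide (x), beam 36 high with two small notches below at y=+-50 for the necks; same grip rib on top, 16 thick (x), 74 long (y), z=36..72. Origin: underside centre, z up; symmetric end for end. 0.1-0.23 kg. Starts seated in the narrow slots (case x=100, y=0, z=60).
- gold_bottle: Sizes in mm. Dark half bottle with a gold capsule, the one to serve; lies in either lane of the case, pinned by both bars. 243 long, 62 diameter from the base to 142, then narrowing to the neck. Origin: centre of its base; its z runs along the axis to the neck. 0.6-0.85 kg, balanced about 105 from the base: grip it there across the body.
- red_bottle: Sizes in mm. The same half bottle with a red capsule, lying in the other lane of the case; it stays there. Origin and axes as the gold one; 38 mm of free gap between the two.
- cradle: Sizes in mm. Fixed serving cradle for one lying bottle, pale wood, 262x76. Origin: underside centre; +x is the neck end (away from robot). Wide rest for the body at x=-88, narrow rest for the neck at x=100, end board 37 high at x=-135..-127. A bottle lying right: axis level at z=55 over y=0, base at x=-116. May trade places with the tray.
- tray: Sizes in mm. Empty chestnut-wood serving tray, fixed, 290 (x) by 150 (y), rim 32 high, inner floor at z=8, 272x132 inside. Origin: underside centre. Takes both bars upright side by side along its x, at y=33 and y=-33. Behind tray and cradle stands a fixed keg, 230 high (world x > 680, y -340..-150, its tap reaching to x=640 at z=130): carry bars above it or in front of it.

How it is judged:
On the way, in this order (a step that is already met when the one before it is completed fails the run):
1. both hold-down bars stand in the tray, let go, while the gold-capped bottle is still in its lane (x of broad_bar in the frame of tray between -0.06 and 0.06 m and y of broad_bar in the frame of tray between -0.055 and 0.055 m and z of broad_bar in the frame of tray between 0.002 and 0.014 m and angle between each of broad_bar, slim_bar's own z axis and vertical below 0.15 rad and contact force between the fingers and broad_bar below 0.2 N and linear speed of each of broad_bar, slim_bar below 0.02 m/s and x of slim_bar in the frame of tray between -0.06 and 0.06 m and y of slim_bar in the frame of tray between -0.055 and 0.055 m and z of slim_bar in the frame of tray between 0.002 and 0.014 m and contact force between the fingers and slim_bar below 0.2 N and distance of gold_bottle from where it was at the start of the episode below 0.02 m), for 0.2 s.
2. the gold-capped bottle lies in the cradle, let go, with both bars still in the tray (x of gold_bottle in the frame of cradle between -0.131 and -0.101 m and y of gold_bottle in the frame of cradle between -0.012 and 0.012 m and z of gold_bottle in the frame of cradle between 0.047 and 0.063 m and angle between the z axis of gold_bottle and the x axis of cradle, either way round below 0.1 rad and contact force between the fingers and gold_bottle below 0.2 N and linear speed of each of gold_bottle, broad_bar, slim_bar below 0.02 m/s and x of broad_bar in the frame of tray between -0.06 and 0.06 m and y of broad_bar in the frame of tray between -0.055 and 0.055 m and z of broad_bar in the frame of tray between 0.002 and 0.014 m and angle between each of broad_bar, slim_bar's own z axis and vertical below 0.15 rad and contact force between the fingers and broad_bar below 0.2 N and x of slim_bar in the frame of tray between -0.06 and 0.06 m and y of slim_bar in the frame of tray between -0.055 and 0.055 m and z of slim_bar in the frame of tray between 0.002 and 0.014 m and contact force between the fingers and slim_bar below 0.2 N), for 0.2 s.
At the end, for the whole second after the job is handed in: Gold-capped bottle level in both cradle rests, neck on the narrow one (15 mm along, 12 mm across, 0.1 rad); broad bar seated in the wide slots, slim bar in the narrow ones (10 mm, 6 mm in height, 0.1 rad); red-capped bottle within 12 mm of its start; all let go, at rest (x of gold_bottle in the frame of cradle between -0.131 and -0.101 m and y of gold_bottle in the frame of cradle between -0.012 and 0.012 m and z of gold_bottle in the frame of cradle between 0.047 and 0.063 m and angle between the z axis of gold_bottle and the x axis of cradle, either way round below 0.1 rad and contact force between the fingers and gold_bottle below 0.2 N and linear speed of each of gold_bottle, broad_bar, slim_bar, red_bottle below 0.02 m/s and x of broad_bar in the frame of case between -0.098 and -0.078 m and y of broad_bar in the frame of case between -0.012 and 0.012 m and z of broad_bar in the frame of case between 0.066 and 0.078 m and angle between the y axis of each of broad_bar, slim_bar and the y axis of case, either way round below 0.1 rad and angle between each of broad_bar, slim_bar's own z axis and vertical below 0.12 rad and contact force between the fingers and broad_bar below 0.2 N and x of slim_bar in the frame of case between 0.09 and 0.11 m and y of slim_bar in the frame of case between -0.012 and 0.012 m and z of slim_bar in the frame of case between 0.054 and 0.066 m and contact force between the fingers and slim_bar below 0.2 N and distance of red_bottle from where it was at the start of the episode below 0.012 m); the robot touches nothing.
It fails at once if the red-capped bottle is lifted or pushed from its lane (30 mm) (distance of red_bottle from where it was at the start of the episode above 0.03 m).
It also fails if it takes over 141 s, if anything falls off the work surface, if the arm or the gripper's body presses on something with over 40 N, if the wrist force passes 120 N, or if a joint passes its speed limit or range.

## Working session

There is one attempt and no reset: what is moved stays moved. The work goes in short steps, Python scripts to look and compute and a shell command to move; the robot and the scene stay as the last step left them, time stands still between calls to the robot, and variables do not carry over. Pictures are saved under pics/ and viewed, at most 14 in all, crops included, and the job is handed in when it is done.

```bash
ls; mkdir -p pics
python3 - <<'E'
from bench import ctrl
import cv2,numpy as np
s=ctrl.get_state()
for k in s: print(k,np.round(s[k],4))
ims=[]
for n in("scene","top"):
    im=ctrl.get_image(n); cv2.imwrite(f"pics/{n}0.png",im["pixels"])
    print(n,im["fx"],im["cx"],im["cy"],im["k1"],np.round(im["R"],4).tolist(),np.round(im["t"],4))
    for l in("case","broad_bar","slim_bar","gold_bottle","red_bottle","cradle","tray"):
        for d in ctrl.silhouettes(l,im)[:2]:
            r=d["region"];ys,xs=np.nonzero(r)
            print(l,round(d["p"],2),np.round(d["at"],1),r.sum(),xs.min(),xs.max(),ys.min(),ys.max())
E
```

```text
pics
time 0.0
joint_positions [ 1.1971  0.3218 -0.0701  1.4516  0.0226  1.3708 -0.0569]
qd [-0.0019 -0.0003  0.0007  0.0011 -0.0002  0.0011  0.0007]
joint_torque [ 3.00000e-04 -4.91297e+01 -4.03800e-01 -3.12525e+01 -6.41000e-02
  4.40000e-02  2.00000e-04]
position [ 0.2457 -0.6016  0.4037]
tool_rot [-3.0809e+00 -6.0500e-01  7.0000e-04]
ft_force [0.285  0.6767 0.429 ]
torque [ 0.0217  0.0052 -0.0358]
grip_force 0.0
grip_width 1.0005
scene 444.14164787934163 326.84332014876657 244.59713602183567 -0.10137041827005974 [[-0.8405, -0.5416, -0.0189], [-0.3495, 0.5684, -0.7448], [0.4141, -0.6194, -0.667]] [0.3833 0.322  0.6322]
case 0.96 [258.6 319.2] 6082 165 343 235 401
broad_bar 0.94 [281.6 321. ] 3225 235 332 277 369
slim_bar 0.69 [214.3 267.4] 2320 169 258 238 310
gold_bottle 0.79 [272.  292.6] 2212 233 331 260 339
red_bottle 0.93 [234.6 323.6] 2405 193 293 291 377
cradle 0.84 [373.6 260.9] 3685 312 431 219 299
tray 0.9 [397.5 209.9] 5805 329 462 176 251
top 493.43404307574576 328.6575245904579 242.73092235072414 0.011304393176430913 [[-0.019, -0.9998, 0.0057], [-0.9981, 0.0187, -0.0581], [0.058, -0.0068, -0.9983]] [-0.1261  0.5498  0.9976]
case 0.57 [230.1 222.8] 4605 165 287 155 301
broad_bar 0.88 [219.2 271.1] 2117 166 273 258 288
gold_bottle 0.56 [254.8 234.7] 2586 233 273 169 294
red_bottle 0.71 [204.3 227.4] 2465 183 222 165 287
cradle 0.71 [363.7 273.9] 4735 339 386 211 340
tray 0.57 [449.6 260.3] 10829 401 494 186 335
```

View pics/scene0.png

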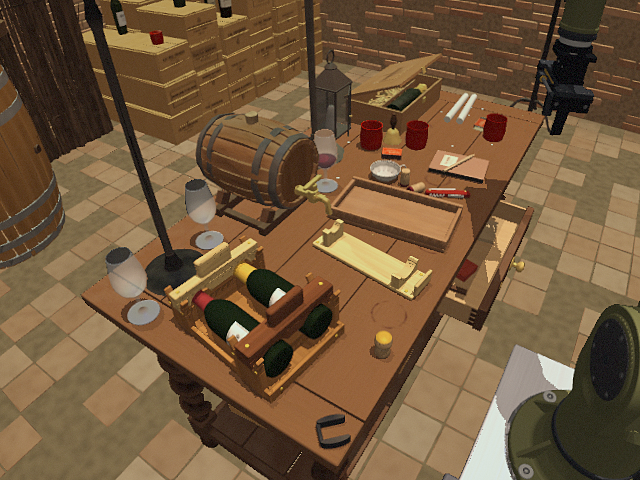

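View pics/top0.png

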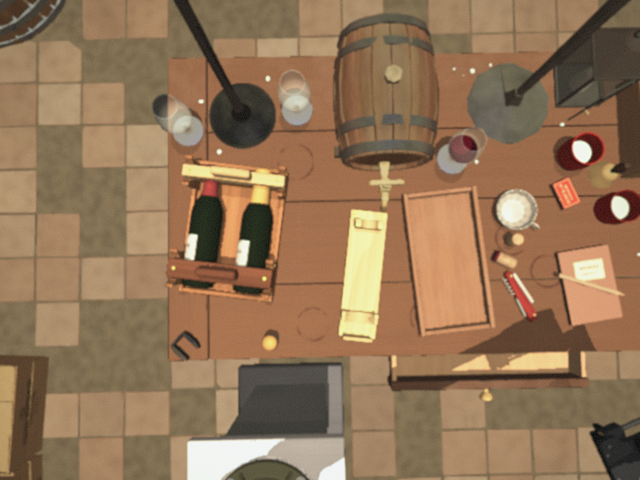

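The gold bottle is in the right lane (smaller y), with its capsule at (261,192) in the top view. The cradle lies around (363,274), the tray around (449,260), and a lamp pole stands behind the case at (240,115). Next I fit the poses with box-hull silhouettes.

```bash
cat > h.py <<'E'
from bench import ctrl
import cv2,numpy as np
from scipy.optimize import minimize
def proj(im,X):
    c=np.asarray(X)@np.array(im["R"]).T+im["t"]; s=c[:,:2]/c[:,2:]
    s=s*(1+im["k1"]*(s**2).sum(1,keepdims=True))
    return s*[im["fx"],im["fy"]]+[im["cx"],im["cy"]]
def ray(im,uv,z):
    K=np.array([[im["fx"],0,im["cx"]],[0,im["fy"],im["cy"]],[0,0,1.]])
    s=cv2.undistortPoints(np.array([[uv]],float),K,np.array([im["k1"],0,0,0.]))[0,0]
    R=np.array(im["R"]); o=-R.T@im["t"]; d=R.T@np.array([s[0],s[1],1]); return o+d*(z-o[2])/d[2]
def box(x0,x1,y0,y1,z0,z1): return np.array([[x,y,z] for x in(x0,x1) for y in(y0,y1) for z in(z0,z1)])/1000
def bar(w,x=0,z=0): return [box(x-w/2,x+w/2,-98,98,z,z+36),box(x-8,x+8,-37,37,z+36,z+72)]
TRAY=[box(-145,145,-75,75,0,32)]
CRADLE=[box(-131,131,-38,38,0,12),box(-135,-127,-38,38,0,37)]
def mask(im,parts,p):
    m=np.zeros((480*4,640*4),np.uint8);c,s=np.cos(p[2]),np.sin(p[2])
    for b in parts:
        X=b.copy();X[:,0]=c*b[:,0]-s*b[:,1]+p[0];X[:,1]=s*b[:,0]+c*b[:,1]+p[1]
        if len(p)>3: X[:,2]+=p[3]
        q=cv2.convexHull(((proj(im,X)+.5)*4).astype(np.float32)).astype(np.int32); cv2.fillConvexPoly(m,q,1)
    return cv2.resize(m.astype(np.float32),(640,480),interpolation=cv2.INTER_AREA)
def fit(items,p0):
    def L(p):
        e=0
        for im,parts,reg in items:
            m=mask(im,parts,p);e+=1-np.minimum(m,reg).sum()/np.maximum(m,reg).sum()
        return e/len(items)
    p0=np.array(p0,float);n=len(p0)
    for sc in(1,.3):
        d=np.array([.02,.02,.08,.01])[:n]*sc
        r=minimize(L,p0,method="Nelder-Mead",options=dict(initial_simplex=np.vstack([p0]+[p0+d*e for e in np.eye(n)]),xatol=1e-4,fatol=1e-5))
        p0=r.x
    return p0,r.fun
def sil(l,im):
    d=ctrl.silhouettes(l,im); return d[0]["region"].astype(np.float32) if d else None
E
python3 - <<'E'
from h import *
S=ctrl.get_image("scene");T=ctrl.get_image("top")
Z=lambda u,v,z:ray(T,(u,v),z)
print("tray",fit([(S,TRAY,sil("tray",S)),(T,TRAY,sil("tray",T))],[*Z(449,260,.02)[:2],-.05]),fit([(T,TRAY,sil("tray",T))],[*Z(449,260,.02)[:2],-.05]))
print("cradle T",fit([(T,CRADLE,sil("cradle",T))],[*Z(363,274,.02)[:2],-.05]))
bs,bt=sil("broad_bar",S),sil("broad_bar",T)
for it in([(S,bar(36,0,72),bs)],[(T,bar(36,0,72),bt)],[(S,bar(36,0,72),bs),(T,bar(36,0,72),bt)]):
    print("broad",fit(it,[*Z(219,271,.11)[:2],-.1]))
ss,st=sil("slim_bar",S),sil("slim_bar",T); print(st is None)
it=[(S,bar(22,0,60),ss)]+([] if st is None else [(T,bar(22,0,60),st)])
print("slim",fit(it,[*Z(233,175,.1)[:2],-.1]))
it=[(S,bar(36,-88,72),bs),(T,bar(36,-88,72),bt)]+[(im,bar(22,100,60),r) for im,_,r in it]
print("case",fit(it,[*Z(226,225,.1)[:2],-.1]))
for n,u,v in(("pole base",240,115),("keg front",390,160),("tap",385,205),("glass",297,105),("glass2",187,130)): print(n,Z(u,v,0))
E
```

```text
Traceback (most recent call last):
  File "h.py", line 32, in fit
    r=minimize(L,p0,method="Nelder-Mead",options=dict(initial_simplex=np.vstack([p0]+[p0+d*e for e in np.eye(n)]),xatol=1e-4,fatol=1e-5))
  File "h.py", line 27, in L
    m=mask(im,parts,p);e+=1-np.minimum(m,reg).sum()/np.maximum(m,reg).sum()
                            ~~~~~~~~~~^^^^^^^
TypeError: '<=' not supported between instances of 'float' and 'NoneType'
```

```bash
cat >> h.py <<'E'
def look(l,names=("scene","top"),parts=None,tries=3,pmin=.4):
    out=[]
    for n in names:
        for _ in range(tries):
            im=ctrl.get_image(n);d=ctrl.silhouettes(l,im)
            if d and d[0]["p"]>pmin: out.append((im,parts,d[0]["region"].astype(np.float32)));break
        else: print("missed",l,n)
    return out
E
cat > m.py <<'E'
from h import *
T=ctrl.get_image("top")
Z=lambda u,v,z:ray(T,(u,v),z)
R=lambda r:(np.round(r[0],4),round(r[1],3))
for n,P,g in(("tray",TRAY,Z(449,260,.02)),("cradle",CRADLE,Z(363,274,.02)),("broad_bar",bar(36,0,72),Z(219,271,.11)),("slim_bar",bar(22,0,60),Z(233,175,.1))):
    it=look(n,parts=P)
    for i in it: print(n,i[2].sum(),R(fit([i],[*g[:2],-.1])))
    if len(it)==2: print(n,"both",R(fit(it,[*g[:2],-.1])))
for n,u,v in(("pole base",240,115),("keg front",390,160),("glass",297,105),("glass2",187,130)): print(n,Z(u,v,0).round(3))
E
python3 m.py
```

```text
tray 5828.0 (array([ 0.5066, -0.3797,  0.0961]), np.float64(0.038))
tray 10872.0 (array([ 0.5076, -0.3773,  0.0944]), np.float64(0.021))
tray both (array([ 0.507 , -0.3782,  0.0947]), np.float64(0.032))
cradle 3541.0 (array([ 0.4839, -0.2066, -0.1273]), np.float64(0.103))
cradle 4749.0 (array([ 0.4828, -0.2054, -0.1247]), np.float64(0.041))
cradle both (array([ 0.4841, -0.2053, -0.1251]), np.float64(0.076))
broad_bar 3477.0 (array([ 0.4883,  0.0698, -0.1451]), np.float64(0.111))
broad_bar 2147.0 (array([ 0.4905,  0.0697, -0.1379]), np.float64(0.042))
broad_bar both (array([ 0.4905,  0.0696, -0.1377]), np.float64(0.084))
slim_bar 2348.0 (array([ 0.6738,  0.043 , -0.1357]), np.float64(0.157))
slim_bar 1412.0 (array([ 0.6754,  0.0435, -0.1399]), np.float64(0.115))
slim_bar both (array([ 0.6752,  0.0431, -0.1374]), np.float64(0.143))
pole base [0.822 0.046 0.   ]
keg front [ 0.721 -0.269  0.   ]
glass [ 0.842 -0.075  0.   ]
glass2 [0.792 0.158 0.   ]
```

```bash
cat > go.py <<'E'
# usage: go.py x y z(grasp point) yaw(tool y axis, world) -> jog units from present pose
import sys
from h import *
from scipy.spatial.transform import Rotation as Ro
x,y,z,w=map(float,sys.argv[1:5]); s=ctrl.get_state(); R=Ro.from_rotvec(s["tool_rot"]).as_matrix()
g=np.array(s["position"])+R[:,2]*.164
d=R.T@(np.array([x,y,z])-g)
a=np.arctan2(R[1,1],R[0,1]); e=(w-a+np.pi/2)%np.pi-np.pi/2
print("t",round(s["time"],2),"grasp",g.round(4),"yaw",round(a,3),"z",R[:,2].round(3),"w",round(s["grip_width"]*87,1),"gf",round(float(s["grip_force"]),1),"F",np.round(s["ft_force"],1))
print("tool shift/0.2:",(d/.2).round(3),"yaw:",round(-e/np.pi,4)," q",np.round(s["joint_positions"],2))
E
python3 go.py 0.4905 0.0696 0.24 -0.139
```

```text
t 1.95 grasp [ 0.2458 -0.6018  0.2408] yaw -1.183 z [-0. -0. -1.] w 87.0 gf 0.0 F [-0.4 -0.3 -0.7]
tool shift/0.2: [ 2.402 -2.645  0.004] yaw: -0.3323  q [ 1.2   0.32 -0.07  1.45  0.02  1.37 -0.06]
```

```bash
python3 -m jog '{"translation": [[1,-0.7,0],[1,-0.7,0],[1,-0.7,0],[1,-0.7,0],[1,-0.7,0]], "yaw": [-0.11,-0.11,-0.11,-0.11,-0.11], "jaw": [0,0,0,0,0]}' 25; python3 go.py 0.4905 0.0696 0.24 -0.139
```

```text
time: 2.58
position: [0.3816, -0.3916, 0.4055]
tool_rot: [2.927, 1.14, 0.003]
ft_force: [-0.3, 0.1, 0.1]
grip_width: 1.0
grip_force: 0.0
t 2.58 grasp [ 0.382  -0.3915  0.2415] yaw -0.828 z [ 0.002  0.001 -1.   ] w 87.0 gf 0.0 F [-0.3  0.1  0.1]
tool shift/0.2: [ 1.959 -1.331  0.01 ] yaw: -0.2193  q [ 1.    0.11 -0.26  1.7   0.03  1.33 -0.1 ]
```

```bash
python3 go.py 0.4905 0.0696 0.24 -0.139|tail -1
```

```text
tool shift/0.2: [ 1.959 -1.331  0.01 ] yaw: -0.2193  q [ 1.    0.11 -0.26  1.7   0.03  1.33 -0.1 ]
```

```bash
python3 -m jog '{"translation": [[0.98,-0.66,0],[0.98,-0.66,0],[0.98,-0.66,0],[0.98,-0.66,0],[0.98,-0.66,0]], "yaw": [-0.11,-0.11,-0.11,-0.11,-0.11], "jaw": [0,0,0,0,0]}' >/dev/null; python3 go.py 0.4905 0.0696 0.24 -0.139
```

```text
t 3.2 grasp [ 0.4363 -0.164   0.2414] yaw -0.485 z [ 0.001 -0.001 -1.   ] w 87.0 gf 0.0 F [-0.7 -0.8  0.1]
tool shift/0.2: [ 1.16  -0.305  0.006] yaw: -0.1103  q [ 0.81 -0.06 -0.48  1.87 -0.03  1.32 -0.15]
```

```bash
python3 -m jog '{"translation": [[1,-0.27,0],[1,-0.27,0],[1,-0.27,0],[1,-0.27,0],[1,-0.27,0]], "yaw": [-0.11,-0.11,-0.11,-0.11,-0.11], "jaw": [0,0,0,0,0]}' >/dev/null; python3 go.py 0.4905 0.0696 0.16 -0.139
```

```text
t 3.83 grasp [0.4825 0.0344 0.2408] yaw -0.145 z [ 0. -0. -1.] w 86.8 gf 0.0 F [-0.1 -0.7 -0.2]
tool shift/0.2: [0.18  0.014 0.404] yaw: -0.0019  q [ 0.6  -0.01 -0.71  1.83 -0.01  1.32 -0.26]
```

```bash
python3 -m jog '{"translation": [[0.18,0.015,0.2],[0.18,0.015,0.4],[0.18,0.015,0.45],[0.18,0.015,0.5],[0.18,0.015,0.55],[0.18,0.015,0.55],[0.18,0.015,0.55]], "yaw": [0,0,0,0,0,0,0], "jaw": [0,0,0,0,0,0,0]}' >/dev/null; python3 go.py 0.4905 0.0696 0.129 -0.139
```

```text
t 4.7 grasp [0.4908 0.0697 0.1314] yaw -0.146 z [ 0.001 -0.    -1.   ] w 87.1 gf 0.0 F [ 0.1  0.2 -0.3]
tool shift/0.2: [-0.    -0.001  0.012] yaw: -0.0023  q [ 0.53  0.14 -0.76  1.94  0.1   1.1  -0.42]
```

```bash
python3 -m jog '{"translation": [[0,0,0],[0,0,0],[0,0,0],[0,0,0],[0,0,0],[0,0,0],[0,0,0],[0,0,0]], "yaw": [0,0,0,0,0,0,0,0], "jaw": [0.7,0.85,0.95,1,1,1,1,1]}' 25; python3 go.py 0.4905 0.0696 0.129 -0.139
```

```text
time: 5.7
position: [0.4902, 0.0697, 0.2947]
tool_rot: [-2.378, -2.053, 0.001]
ft_force: [1.6, 0.6, -2.2]
grip_width: 0.183
grip_force: 24.9
t 5.7 grasp [0.4901 0.0697 0.1307] yaw -0.146 z [-0.001 -0.    -1.   ] w 15.9 gf 24.9 F [ 1.6  0.6 -2.2]
tool shift/0.2: [-0.     0.002  0.008] yaw: -0.0023  q [ 0.52  0.14 -0.76  1.94  0.1   1.1  -0.42]
```

```bash
python3 -m jog '{"translation": [[0,0,-0.05],[0,0,-0.15],[0,0,-0.3],[0,0,-0.5],[0,0,-0.65],[0,0,-0.65]], "yaw": [0,0,0,0,0,0], "jaw": [1,1,1,1,1,1]}' ; python3 go.py 0.510 -0.411 0.2 -1.476
```

```text
time: 6.45
position: [0.4909, 0.0702, 0.4273]
tool_rot: [2.375, 2.051, 0.006]
ft_force: [-0.8, -0.1, -1.8]
grip_width: 0.184
grip_force: 24.9
t 6.45 grasp [0.4917 0.0701 0.2633] yaw -0.146 z [ 0.005 -0.    -1.   ] w 16.0 gf 24.9 F [-0.8 -0.1 -1.8]
tool shift/0.2: [-2.367  0.439  0.318] yaw: 0.4233  q [ 0.56  0.01 -0.75  1.77  0.01  1.36 -0.34]
```

```bash
python3 -m jog '{"translation": [[-0.2,0.04,0],[-0.45,0.08,0],[-0.7,0.12,0],[-0.95,0.18,0],[-1,0.2,0],[-1,0.2,0]], "yaw": [0.04,0.08,0.12,0.17,0.17,0.17], "jaw": [1,1,1,1,1,1]}' ; python3 go.py 0.510 -0.411 0.2 -1.476
```

```text
time: 7.2
position: [0.5005, -0.1343, 0.4234]
tool_rot: [-2.833, -1.351, 0.002]
ft_force: [-0.1, 0.4, -2.5]
grip_width: 0.184
grip_force: 24.9
t 7.2 grasp [ 0.5002 -0.134   0.2594] yaw -0.681 z [-0.002  0.002 -1.   ] w 16.0 gf 24.9 F [-0.1  0.4 -2.5]
tool shift/0.2: [-1.045  0.911  0.294] yaw: 0.2532  q [ 0.75  0.06 -0.56  1.73  0.03  1.36 -0.49]
```

```bash
python3 -m jog '{"translation": [[-0.2,0.18,0],[-0.4,0.36,0],[-0.65,0.58,0],[-0.9,0.8,0],[-1,0.9,0.1],[-1,0.9,0.2],[-1,0.9,0.25]], "yaw": [0.05,0.1,0.15,0.2,0.25,0.253,0.253], "jaw": [1,1,1,1,1,1,1]}' ; python3 go.py 0.510 -0.411 0.1 -1.476
```

```text
time: 8.07
position: [0.5158, -0.3998, 0.3726]
tool_rot: [-3.134, -0.157, 0.002]
ft_force: [-0.1, 0.0, -1.4]
grip_width: 0.181
grip_force: 24.9
t 8.07 grasp [ 0.5155 -0.3992  0.2086] yaw -1.47 z [-0.002  0.004 -1.   ] w 15.7 gf 24.9 F [-0.1  0.  -1.4]
tool shift/0.2: [-0.033  0.058  0.543] yaw: 0.0018  q [ 0.88  0.36 -0.33  1.48  0.12  1.33 -0.93]
```

```bash
python3 -m jog '{"translation": [[-0.033,0.058,0.1],[-0.033,0.058,0.3],[-0.033,0.058,0.5],[-0.033,0.058,0.6],[-0.033,0.058,0.65],[-0.033,0.058,0.68],[-0.033,0.058,0.68]], "yaw": [0,0,0,0,0,0,0], "jaw": [1,1,1,1,1,1,1]}' ; python3 go.py 0.510 -0.411 0.067 -1.476
```

```text
time: 8.95
position: [0.5097, -0.415, 0.2396]
tool_rot: [3.137, 0.15, 0.001]
ft_force: [0.7, -0.2, -2.5]
grip_width: 0.185
grip_force: 24.9
t 8.95 grasp [ 0.5099 -0.4152  0.0756] yaw -1.475 z [ 0.001 -0.001 -1.   ] w 16.1 gf 24.9 F [ 0.7 -0.2 -2.5]
tool shift/0.2: [ 0.003 -0.021  0.043] yaw: 0.0003  q [ 0.88  0.48 -0.31  1.6   0.16  1.09 -0.94]
```

```bash
python3 -m jog '{"translation": [[0,-0.01,0.01],[0,-0.01,0.02],[0,-0.01,0.03],[0,-0.01,0.04],[0,-0.01,0.045],[0,-0.01,0.045]], "yaw": [0,0,0,0,0,0], "jaw": [1,1,1,1,1,1]}' ; python3 go.py 0.510 -0.411 0.067 -1.476
```

```text
time: 9.7
position: [0.5092, -0.4128, 0.2305]
tool_rot: [3.138, 0.15, -0.0]
ft_force: [-2.5, 1.3, 4.3]
grip_width: 0.182
grip_force: 25.0
t 9.7 grasp [ 0.5092 -0.4129  0.0665] yaw -1.475 z [-0. -0. -1.] w 15.9 gf 25.0 F [-2.5  1.3  4.3]
tool shift/0.2: [ 0.005 -0.009 -0.002] yaw: 0.0003  q [ 0.88  0.48 -0.31  1.61  0.16  1.07 -0.95]
```

Touched the floor (upward 4 N). Release to a part opening, then lift.

```bash
python3 -m jog '{"translation": [[0,0,0],[0,0,0],[0,0,0],[0,0,0],[0,0,-0.1],[0,0,-0.3],[0,0,-0.6],[0,0,-0.75]], "yaw": [0,0,0,0,0,0,0,0], "jaw": [0.65,0.55,0.55,0.55,0.55,0.5,0.3,0.2]}' ; python3 go.py 0.6752 0.0431 0.24 -0.139
```

```text
time: 10.7
position: [0.5098, -0.4129, 0.3857]
tool_rot: [3.133, 0.15, 0.008]
ft_force: [-0.4, 0.1, 0.5]
grip_width: 0.643
grip_force: 0.0
t 10.7 grasp [ 0.5107 -0.4137  0.2217] yaw -1.475 z [ 0.006 -0.004 -1.   ] w 55.9 gf 0.0 F [-0.4  0.1  0.5]
tool shift/0.2: [ 1.037 -2.194 -0.097] yaw: -0.4253  q [ 0.89  0.36 -0.33  1.46  0.12  1.34 -0.92]
```

```bash
python3 -m jog '{"translation": [[0.05,-0.3,-0.1],[0.1,-0.6,-0.15],[0.2,-0.9,-0.15],[0.2,-1,-0.15],[0.2,-1,-0.15]], "yaw": [-0.05,-0.1,-0.15,-0.2,-0.2], "jaw": [0,0,0,0,0]}' >/dev/null; python3 go.py 0.6752 0.0431 0.24 -0.139
```

```text
t 11.32 grasp [ 0.5307 -0.2078  0.2476] yaw -0.844 z [ 0.002 -0.001 -1.   ] w 86.8 gf 0.0 F [-0.2 -0.6  0.2]
tool shift/0.2: [ 1.374 -0.458  0.038] yaw: -0.2245  q [ 0.78  0.18 -0.52  1.63  0.09  1.35 -0.59]
```

```bash
python3 -m jog '{"translation": [[0.3,-0.1,0],[0.6,-0.2,0],[0.9,-0.3,0],[1,-0.33,0],[1,-0.33,0]], "yaw": [-0.05,-0.1,-0.15,-0.2,-0.22], "jaw": [0,0,0,0,0]}' >/dev/null; python3 go.py 0.6752 0.0431 0.17 -0.139
```

```text
t 11.95 grasp [ 0.6372 -0.0274  0.2458] yaw -0.155 z [ 0.     0.001 -1.   ] w 87.2 gf 0.0 F [-0.4 -0.3  0.8]
tool shift/0.2: [0.377 0.133 0.38 ] yaw: -0.005  q [ 0.54  0.37 -0.7   1.46  0.24  1.4  -0.32]
```

```bash
python3 -m jog '{"translation": [[0.2,0.1,0.1],[0.36,0.13,0.3],[0.36,0.13,0.45],[0.36,0.13,0.55],[0.36,0.13,0.6],[0.36,0.13,0.63],[0.36,0.13,0.63],[0.36,0.13,0.63]], "yaw": [0,0,0,0,0,0,0,0], "jaw": [0,0,0,0,0,0,0,0]}' >/dev/null; python3 go.py 0.6752 0.0431 0.119 -0.142
```

```text
t 12.95 grasp [0.6735 0.039  0.1208] yaw -0.156 z [ 0.002 -0.    -1.   ] w 86.6 gf 0.0 F [ 0.6 -0.3  0.3]
tool shift/0.2: [0.022 0.005 0.009] yaw: -0.0045  q [ 0.4   0.54 -0.68  1.51  0.35  1.22 -0.49]
```

```bash
python3 -m jog '{"translation": [[0.02,0.005,0.01],[0.02,0.005,0.01],[0.02,0.005,0.01],[0.02,0.005,0.01],[0.02,0.005,0.01],[0.02,0.005,0.01],[0.02,0.005,0.01],[0.02,0.005,0.01]], "yaw": [-0.004,-0.004,-0.004,-0.004,-0.004,-0.004,-0.004,-0.004], "jaw": [0.7,0.8,0.9,1,1,1,1,1]}' 25; python3 go.py 0.6752 0.0431 0.119 -0.139
```

```text
time: 13.95
position: [0.6745, 0.0428, 0.2817]
tool_rot: [2.375, 2.057, 0.0]
ft_force: [-0.6, 0.3, -1.9]
grip_width: 0.183
grip_force: 25.0
t 13.95 grasp [0.6745 0.0428 0.1177] yaw -0.143 z [ 0. -0. -1.] w 16.0 gf 25.0 F [-0.6  0.3 -1.9]
tool shift/0.2: [ 0.002  0.003 -0.006] yaw: -0.0013  q [ 0.39  0.54 -0.68  1.5   0.35  1.22 -0.48]
```

```bash
python3 -m jog '{"translation": [[0,0,-0.05],[0,0,-0.15],[0,0,-0.3],[0,0,-0.5],[0,0,-0.7],[0,0,-0.75]], "yaw": [0,0,0,0,0,0], "jaw": [1,1,1,1,1,1]}' ; python3 go.py 0.504 -0.345 0.2 -1.476
```

```text
time: 14.7
position: [0.6748, 0.0436, 0.4364]
tool_rot: [2.371, 2.055, 0.009]
ft_force: [0.1, 0.5, -3.1]
grip_width: 0.182
grip_force: 25.0
t 14.7 grasp [0.6759 0.0437 0.2724] yaw -0.143 z [ 0.007  0.001 -1.   ] w 15.9 gf 25.0 F [ 0.1  0.5 -3.1]
tool shift/0.2: [-2.047 -0.576  0.355] yaw: 0.4243  q [ 0.4   0.45 -0.71  1.31  0.29  1.48 -0.43]
```

```bash
python3 -m jog '{"translation": [[-0.2,-0.13,0],[-0.45,-0.26,0],[-0.7,-0.39,0],[-0.9,-0.5,0],[-1,-0.55,0],[-1,-0.55,0]], "yaw": [0.04,0.08,0.12,0.17,0.2,0.2], "jaw": [1,1,1,1,1,1]}' >/dev/null; python3 go.py 0.504 -0.345 0.2 -1.476
```

```text
t 15.45 grasp [ 0.5357 -0.1416  0.2671] yaw -0.775 z [-0.001 -0.001 -1.   ] w 15.4 gf 25.0 F [ 0.8 -0.3 -2.7]
tool shift/0.2: [-0.837  0.599  0.337] yaw: 0.2231  q [ 0.74  0.14 -0.58  1.64  0.08  1.39 -0.63]
```

```bash
python3 -m jog '{"translation": [[-0.2,0.15,0],[-0.4,0.28,0],[-0.6,0.42,0],[-0.8,0.57,0.05],[-0.83,0.6,0.15],[-0.83,0.6,0.25],[-0.83,0.6,0.3],[-0.83,0.6,0.3]], "yaw": [0.05,0.1,0.15,0.2,0.223,0.223,0.223,0.223], "jaw": [1,1,1,1,1,1,1,1]}' >/dev/null; python3 go.py 0.504 -0.345 0.066 -1.476
```

```text
t 16.45 grasp [ 0.5078 -0.3401  0.2068] yaw -1.468 z [-0.001  0.001 -1.   ] w 15.8 gf 25.0 F [ 0.9 -0.  -1.1]
tool shift/0.2: [-0.021  0.024  0.704] yaw: 0.0025  q [ 0.87  0.28 -0.38  1.59  0.11  1.3  -1.  ]
```

```bash
python3 -m jog '{"translation": [[-0.02,0.015,0.1],[-0.02,0.015,0.3],[-0.02,0.015,0.5],[-0.02,0.015,0.6],[-0.02,0.015,0.65],[-0.02,0.015,0.67],[-0.02,0.015,0.67]], "yaw": [0,0,0,0,0,0,0], "jaw": [1,1,1,1,1,1,1]}' >/dev/null; python3 go.py 0.504 -0.345 0.0657 -1.476
python3 - <<'E'
from h import *
im=ctrl.get_image("top");cv2.imwrite("pics/top1.png",im["pixels"][120:420,120:520])
E
```

```text
t 17.32 grasp [ 0.5044 -0.3458  0.0748] yaw -1.472 z [ 0.001 -0.001 -1.   ] w 16.1 gf 25.0 F [ 0.4 -0.7 -2.8]
tool shift/0.2: [-0.002 -0.004  0.046] yaw: 0.0013  q [ 0.86  0.4  -0.36  1.72  0.16  1.05 -1.03]
```

View pics/top1.png

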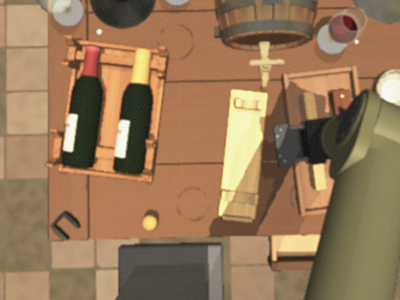

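The crop shows the case with both bottles still lying in it, and the slim bar held inside the tray next to the broad bar. Lower it and let go.

```bash
python3 -m jog '{"translation": [[0,0,0.01],[0,0,0.02],[0,0,0.03],[0,0,0.04],[0,0,0.046],[0,0,0.046]], "yaw": [0,0,0,0,0,0], "jaw": [1,1,1,1,1,1]}' ; python3 go.py 0.504 -0.345 0.0657 -1.476
```

```text
time: 18.12
position: [0.5037, -0.3455, 0.2296]
tool_rot: [3.137, 0.155, -0.0]
ft_force: [-2.7, 1.1, 5.2]
grip_width: 0.18
grip_force: 25.0
t 18.12 grasp [ 0.5037 -0.3456  0.0656] yaw -1.472 z [-0. -0. -1.] w 15.6 gf 25.0 F [-2.7  1.1  5.2]
tool shift/0.2: [ 0.002 -0.003 -0.   ] yaw: 0.0012  q [ 0.86  0.41 -0.36  1.73  0.16  1.04 -1.04]
```

```bash
python3 -m jog '{"translation": [[0,0,0],[0,0,0],[0,0,0],[0,0,0],[0,0,-0.1],[0,0,-0.3],[0,0,-0.6],[0,0,-0.8]], "yaw": [0,0,0,0,0,0,0,0], "jaw": [0.65,0.55,0.55,0.55,0.55,0.5,0.3,0.2]}' >/dev/null; python3 go.py 0.57 0.02 0.24 1.428
```

```text
t 19.12 grasp [ 0.5048 -0.3458  0.2294] yaw -1.472 z [ 0.004 -0.003 -1.   ] w 55.8 gf 0.0 F [ 0.5  0.2 -0.2]
tool shift/0.2: [ 0.506 -1.787 -0.057] yaw: 0.077  q [ 0.88  0.27 -0.38  1.56  0.1   1.33 -0.99]
```

```bash
cat >> h.py <<'E'
def cyl(x0,r0,x1,r1,z=55):
    a=np.linspace(0,2*np.pi,24,endpoint=False)
    return np.vstack([np.c_[0*a+x,r*np.cos(a),z+r*np.sin(a)] for x,r in((x0,r0),(x1,r1))])/1000
BOT=[cyl(0,31,142,31),cyl(142,31,180,15),cyl(180,15,243,14)]
E
python3 - <<'E'
from h import *
for l,g in(("gold_bottle",[.457,.024,-.143]),("red_bottle",[.472,.124,-.143])):
    it=look(l,parts=BOT)
    for i in it: print(l,i[2].sum(),fit([i],g))
for l,w,g in(("broad_bar",36,[.51,-.413]),("slim_bar",22,[.504,-.345])):
    for i in look(l,parts=bar(w,0,8)): print(l,fit([i],[*g,-1.476]))
E
```

```text
gold_bottle 3573.0 (array([ 0.45250935,  0.02602977, -0.14617552]), np.float64(0.04835093021392822))
gold_bottle 3435.0 (array([ 0.45180298,  0.02418543, -0.13311359]), np.float64(0.06269699335098267))
red_bottle 3581.0 (array([ 0.46531056,  0.1218402 , -0.12647174]), np.float64(0.10692578554153442))
red_bottle 3448.0 (array([ 0.46579518,  0.12401589, -0.14210417]), np.float64(0.058540403842926025))
broad_bar (array([ 0.50981097, -0.41611979, -1.46988853]), np.float64(0.3063734769821167))
broad_bar (array([ 0.51 , -0.413, -1.476]), np.float64(1.0))
slim_bar (array([ 0.50621192, -0.34919608, -1.49121917]), np.float64(0.1784273386001587))
slim_bar (array([ 0.50678133, -0.34493514, -1.47434554]), np.float64(0.6243605613708496))
```

```bash
python3 -m jog '{"translation": [[0.06,-0.3,0],[0.12,-0.6,0],[0.2,-0.9,0],[0.2,-1,0],[0.2,-1,0]], "yaw": [0.02,0.04,0.04,0.04,0.04], "jaw": [0,0,0,0,0]}' >/dev/null; python3 go.py 0.5548 0.010 0.14 1.428
```

```text
t 20.65 grasp [ 0.5239 -0.1414  0.2249] yaw -1.595 z [ 0.    -0.001 -1.   ] w 86.8 gf 0.0 F [ 0.  -0.3  0.4]
tool shift/0.2: [ 0.136 -0.761  0.424] yaw: 0.0378  q [ 0.68  0.13 -0.5   1.73  0.07  1.3  -1.43]
```

```bash
python3 -m jog '{"translation": [[0.05,-0.3,0],[0.1,-0.55,0],[0.136,-0.76,0],[0.136,-0.76,0.1],[0.136,-0.76,0.3],[0.136,-0.76,0.42],[0.136,-0.76,0.42]], "yaw": [0.02,0.037,0.037,0.037,0.037,0.037,0.037], "jaw": [0,0,0,0,0,0,0]}' >/dev/null; python3 go.py 0.5548 0.010 0.055 1.428;  python3 - <<'E'
from h import *
im=ctrl.get_image("scene");cv2.imwrite("pics/s2.png",cv2.resize(im["pixels"][200:420,140:460],None,fx=2,fy=2))
E
```

```text
t 21.52 grasp [0.5539 0.0057 0.1383] yaw -1.718 z [-0.005 -0.    -1.   ] w 86.9 gf 0.0 F [-1.  -1.2 -0.6]
tool shift/0.2: [ 0.003 -0.022  0.417] yaw: -0.0013  q [ 0.47  0.25 -0.6   1.8   0.15  1.15 -1.89]
```

View pics/s2.png

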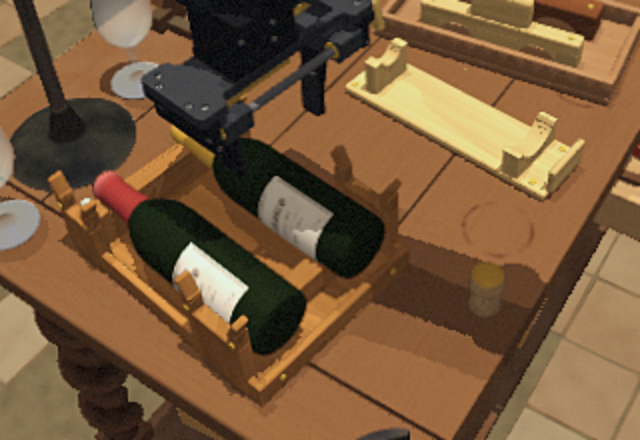

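The fingers sit above the gold bottle, one on each side. The bars stand in the tray and the cradle is empty.

```bash
python3 -m jog '{"translation": [[0,-0.015,0],[0,-0.015,0.03],[0,-0.015,0.08],[0,-0.015,0.08]], "yaw": [0,0,0,0], "jaw": [0,0,0,0]}' >/dev/null; python3 go.py 0.5548 0.010 0.055 1.428
```

```text
t 22.07 grasp [0.5547 0.0116 0.1235] yaw -1.714 z [-0.002 -0.    -1.   ] w 87.0 gf 0.0 F [-0.8  0.1 -1. ]
tool shift/0.2: [0.002 0.008 0.342] yaw: -0.0001  q [ 0.46  0.26 -0.6   1.81  0.16  1.12 -1.91]
```

```bash
python3 -m jog '{"translation": [[0,0.008,0.05],[0,0.008,0.12],[0,0.008,0.19],[0,0.008,0.26],[0,0.008,0.31],[0,0.008,0.34],[0,0.008,0.34]], "yaw": [0,0,0,0,0,0,0], "jaw": [0,0,0,0,0,0,0]}' ; python3 go.py 0.5548 0.010 0.055 1.428
```

```text
time: 22.95
position: [0.5552, 0.0101, 0.2201]
tool_rot: [-3.134, 0.224, 0.001]
ft_force: [-0.8, -0.6, -0.2]
grip_width: 0.997
grip_force: 0.0
t 22.95 grasp [0.5551 0.0102 0.0561] yaw -1.714 z [-0.001  0.    -1.   ] w 86.8 gf 0.0 F [-0.8 -0.6 -0.2]
tool shift/0.2: [-0.001  0.001  0.006] yaw: -0.0001  q [ 0.43  0.35 -0.58  1.87  0.22  0.99 -1.95]
```

```bash
python3 -m jog '{"translation": [[0,0,0],[0,0,0],[0,0,0],[0,0,0],[0,0,0],[0,0,0],[0,0,0],[0,0,0]], "yaw": [0,0,0,0,0,0,0,0], "jaw": [0.15,0.2,0.25,0.3,0.4,0.5,0.5,0.5]}' 45; python3 go.py 0.5548 0.010 0.055 1.428
```

```text
time: 23.95
position: [0.5553, 0.0102, 0.2206]
tool_rot: [-3.134, 0.224, -0.0]
ft_force: [-0.5, 1.1, 0.8]
grip_width: 0.702
grip_force: 45.0
t 23.95 grasp [0.5554 0.0102 0.0566] yaw -1.714 z [ 0.  0. -1.] w 61.1 gf 45.0 F [-0.5  1.1  0.8]
tool shift/0.2: [-0.003  0.001  0.008] yaw: -0.0001  q [ 0.43  0.34 -0.58  1.87  0.22  0.99 -1.95]
```

```bash
python3 -m jog '{"translation": [[0,0,-0.03],[0,0,-0.08],[0,0,-0.15],[0,0,-0.25],[0,0,-0.4],[0,0,-0.55],[0,0,-0.65],[0,0,-0.65]], "yaw": [0,0,0,0,0,0,0,0], "jaw": [0.5,0.5,0.5,0.5,0.5,0.5,0.5,0.5]}'
python3 - <<'E'
from h import *
d=ctrl.get_state()["torque"];print(d)
im=ctrl.get_image("scene");cv2.imwrite("pics/s3.png",im["pixels"][120:420,100:500])
for i in look("gold_bottle",parts=BOT): print(i[2].sum(),fit([i],[.451,.025,-.143,.13]))
E
python3 go.py 0.472 -0.204 0.185 1.446
```

```text
time: 24.95
position: [0.5559, 0.0105, 0.3535]
tool_rot: [3.133, -0.224, 0.008]
ft_force: [0.4, 0.4, -7.6]
grip_width: 0.701
grip_force: 45.0
[ 0.05680982 -0.10324642 -0.02519791]
2700.0 (array([ 0.45401934,  0.02391843, -0.17241937,  0.12642198]), np.float64(0.34485095739364624))
2238.0 (array([ 0.45181434,  0.02247687, -0.13439732,  0.12460475]), np.float64(0.5380870699882507))
t 25.2 grasp [0.5544 0.01   0.1853] yaw -1.714 z [-0.002  0.    -1.   ] w 60.8 gf 45.0 F [-0.8  0.1 -6.7]
tool shift/0.2: [-0.255  1.118  0.003] yaw: -0.0058  q [ 0.48  0.2  -0.61  1.75  0.12  1.23 -1.88]
```

View pics/s3.png

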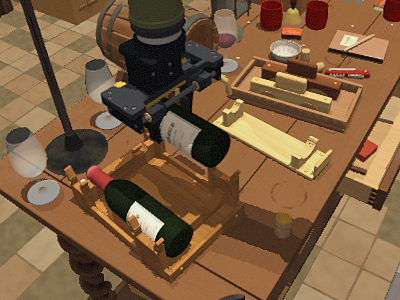

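The bottle hangs level in the grip and the red one is undisturbed. Carry it over to the cradle.

```bash
python3 -m jog '{"translation": [[-0.03,0.15,0],[-0.08,0.35,0],[-0.13,0.55,0],[-0.18,0.8,0],[-0.23,0.95,0],[-0.23,1,0],[-0.23,1,0]], "yaw": [0,-0.003,-0.006,-0.006,-0.006,-0.006,-0.006], "jaw": [0.5,0.5,0.5,0.5,0.5,0.5,0.5]}' >/dev/null; python3 go.py 0.473 -0.204 0.085 1.445
```

```text
t 26.07 grasp [ 0.4811 -0.1814  0.186 ] yaw -1.696 z [-0.001  0.001 -1.   ] w 61.0 gf 45.0 F [-0.1  0.5 -7.9]
tool shift/0.2: [-0.026  0.118  0.505] yaw: 0.0002  q [ 0.75  0.09 -0.46  1.84  0.04  1.22 -1.42]
```

```bash
python3 -m jog '{"translation": [[-0.02,0.08,0],[-0.026,0.112,0.05],[-0.026,0.112,0.15],[-0.026,0.112,0.28],[-0.026,0.112,0.4],[-0.026,0.112,0.45],[-0.026,0.112,0.45]], "yaw": [0,0,0,0,0,0,0], "jaw": [0.5,0.5,0.5,0.5,0.5,0.5,0.5]}' >/dev/null; python3 go.py 0.473 -0.204 0.056 1.445
python3 - <<'E'
from h import *
im=ctrl.get_image("scene");cv2.imwrite("pics/s4.png",cv2.resize(im["pixels"][150:330,260:500],None,fx=3,fy=3))
E
```

```text
t 26.95 grasp [ 0.4728 -0.2026  0.0958] yaw -1.695 z [-0.001  0.001 -1.   ] w 61.1 gf 45.0 F [ 0.3 -0.2 -7. ]
tool shift/0.2: [0.002 0.007 0.199] yaw: 0.0006  q [ 0.76  0.19 -0.44  1.94  0.09  1.04 -1.42]
```

View pics/s4.png

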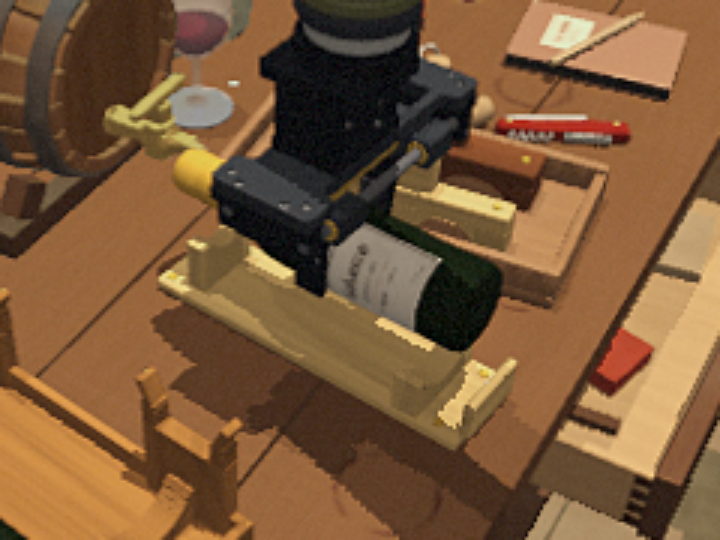

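The bottle is over the cradle, with its neck above the narrow rest and its base inside the end board. Lower it gently.

```bash
python3 -m jog '{"translation": [[0,0.005,0.03],[0,0.005,0.07],[0,0.005,0.11],[0,0.005,0.14],[0,0.005,0.16],[0,0.005,0.175],[0,0.005,0.185],[0,0.005,0.185]], "yaw": [0,0,0,0,0,0,0,0], "jaw": [0.5,0.5,0.5,0.5,0.5,0.5,0.5,0.5]}' ; python3 go.py 0.473 -0.204 0.0566 1.445
```

```text
time: 28.0
position: [0.4731, -0.2039, 0.2235]
tool_rot: [3.135, -0.195, -0.0]
ft_force: [0.3, -0.3, -7.2]
grip_width: 0.7
grip_force: 45.0
t 28.0 grasp [ 0.4731 -0.2039  0.0595] yaw -1.695 z [-0. -0. -1.] w 60.9 gf 45.0 F [ 0.3 -0.3 -7.2]
tool shift/0.2: [-0.001  0.001  0.015] yaw: 0.0005  q [ 0.75  0.24 -0.43  1.97  0.12  0.96 -1.44]
```

```bash
python3 -m jog '{"translation": [[0,0,0.005],[0,0,0.01],[0,0,0.015],[0,0,0.015],[0,0,0.015]], "yaw": [0,0,0,0,0], "jaw": [0.5,0.5,0.5,0.5,0.5]}' ; python3 go.py 0.473 -0.204 0.0566 1.445
```

```text
time: 28.62
position: [0.4733, -0.2042, 0.2214]
tool_rot: [3.135, -0.196, 0.001]
ft_force: [-2.3, -0.1, 3.3]
grip_width: 0.699
grip_force: 45.0
t 28.62 grasp [ 0.4735 -0.2043  0.0574] yaw -1.696 z [ 0.001 -0.001 -1.   ] w 60.8 gf 45.0 F [-2.3 -0.1  3.3]
tool shift/0.2: [-0.002 -0.001  0.004] yaw: 0.0003  q [ 0.75  0.24 -0.43  1.97  0.12  0.96 -1.44]
```

Contact at the expected height with no sideways force. Release and rise.

```bash
python3 -m jog '{"translation": [[0,0,0],[0,0,0],[0,0,0],[0,0,0],[0,0,-0.1],[0,0,-0.3],[0,0,-0.6],[0,0,-0.8]], "yaw": [0,0,0,0,0,0,0,0], "jaw": [0.2,0.1,0,0,0,0,0,0]}'; python3 go.py 0.504 -0.345 0.12 -1.476
python3 - <<'E'
from h import *
im=ctrl.get_image("top");cv2.imwrite("pics/t5.png",cv2.resize(im["pixels"][150:370,150:550],None,fx=2,fy=2))
im=ctrl.get_image("scene");cv2.imwrite("pics/s5.png",cv2.resize(im["pixels"][150:330,260:500],None,fx=3,fy=3))
for i in look("gold_bottle",parts=BOT): print(i[2].sum(),fit([i],[.369,-.19,-.125]))
for l,w,g in(("broad_bar",36,[.51,-.413]),("slim_bar",22,[.504,-.345])):
    for i in look(l,parts=bar(w,0,8)): print(l,fit([i],[*g,-1.476]))
E
```

```text
time: 29.62
position: [0.4735, -0.2037, 0.3834]
tool_rot: [3.134, -0.195, 0.004]
ft_force: [1.2, -0.0, 0.1]
grip_width: 0.998
grip_force: 0.0
t 29.62 grasp [ 0.4739 -0.204   0.2194] yaw -1.695 z [ 0.003 -0.001 -1.   ] w 86.8 gf 0.0 F [ 1.2 -0.   0.1]
tool shift/0.2: [0.235 0.681 0.498] yaw: -0.0697  q [ 0.78  0.07 -0.44  1.8   0.03  1.28 -1.36]
2993.0 (array([ 0.36913613, -0.19100984, -0.12164293]), np.float64(0.05677741765975952))
654.0 (array([ 0.39321529, -0.18442529, -0.16087916]), np.float64(0.8163638710975647))
broad_bar (array([ 0.51 , -0.413, -1.476]), np.float64(1.0))
broad_bar (array([ 0.51243494, -0.41163989, -1.46089652]), np.float64(0.2803919315338135))
slim_bar (array([ 0.50500441, -0.34939164, -1.47481396]), np.float64(0.1917145848274231))
slim_bar (array([ 0.51276134, -0.34757933, -1.42094945]), np.float64(0.6837078332901001))
```

View pics/s5.png

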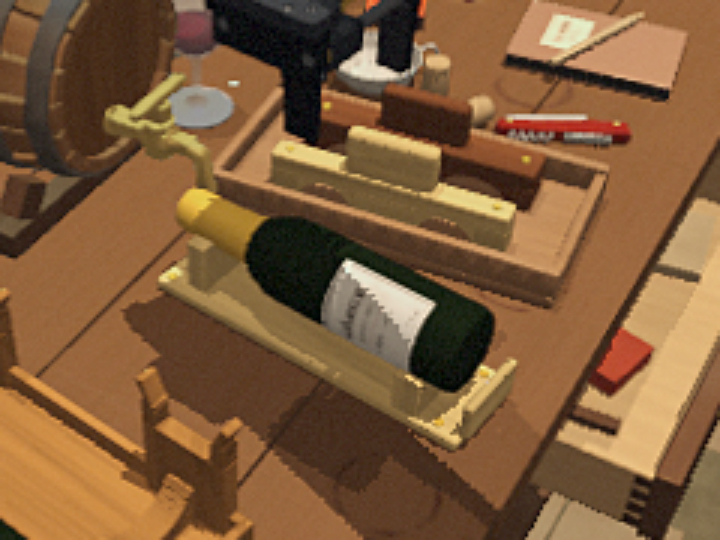

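The gold bottle lies in both rests. The slim bar (nearer the cradle) and the broad bar behind it both stand upright in the tray. Next, fetch the slim bar at its recorded release pose.

```bash
python3 -m jog '{"translation": [[0.08,0.25,0],[0.15,0.45,0],[0.235,0.65,0],[0.235,0.685,0.1],[0.235,0.685,0.3],[0.235,0.685,0.45],[0.235,0.685,0.45]], "yaw": [-0.03,-0.05,-0.07,-0.07,-0.07,-0.07,-0.07], "jaw": [0.2,0.4,0.4,0.4,0.4,0.4,0.4]}' 25 >/dev/null; python3 go.py 0.5037 -0.3456 0.0656 -1.472
```

```text
t 31.2 grasp [ 0.5007 -0.3434  0.1232] yaw -1.474 z [-0.005  0.004 -1.   ] w 52.3 gf 0.0 F [ 0.2 -0.4  0.4]
tool shift/0.2: [0.015 0.014 0.288] yaw: -0.0008  q [ 0.86  0.34 -0.37  1.69  0.13  1.14 -1.02]
```

```bash
python3 -m jog '{"translation": [[0,0,0.05],[0.005,0.01,0.12],[0.005,0.01,0.2],[0.005,0.01,0.25],[0.005,0.01,0.28],[0.005,0.01,0.28]], "yaw": [0,0,0,0,0,0], "jaw": [0.4,0.4,0.4,0.4,0.4,0.4]}' >/dev/null; python3 go.py 0.5037 -0.3456 0.0656 -1.472
```

```text
t 31.95 grasp [ 0.5037 -0.3474  0.07  ] yaw -1.475 z [-0.001  0.    -1.   ] w 52.2 gf 0.0 F [ 1.1 -0.8 -0.1]
tool shift/0.2: [ 0.001 -0.009  0.022] yaw: -0.001  q [ 0.85  0.4  -0.36  1.72  0.16  1.04 -1.03]
```

```bash
python3 -m jog '{"translation": [[0,0,0],[0,0,0],[0,0,0],[0,0,0],[0,0,0],[0,0,0]], "yaw": [0,0,0,0,0,0], "jaw": [0.7,0.8,0.9,1,1,1]}' 25 ; python3 go.py 0.5037 -0.3456 0.0656 -1.472
```

```text
time: 32.7
position: [0.504, -0.3474, 0.2346]
tool_rot: [-3.138, -0.15, 0.0]
ft_force: [-0.0, 0.4, 0.4]
grip_width: 0.183
grip_force: 25.0
t 32.7 grasp [ 0.504  -0.3474  0.0706] yaw -1.475 z [-0.  0. -1.] w 15.9 gf 25.0 F [-0.   0.4  0.4]
tool shift/0.2: [-0.001 -0.009  0.025] yaw: -0.001  q [ 0.85  0.4  -0.36  1.72  0.16  1.04 -1.03]
```

```bash
python3 -m jog '{"translation": [[0,0,-0.05],[0,0,-0.15],[0,0,-0.3],[0,0,-0.55],[0,0,-0.8],[0,0,-0.95],[0,0,-0.95]], "yaw": [0,0,0,0,0,0,0], "jaw": [1,1,1,1,1,1,1]}' >/dev/null; python3 go.py 0.6745 0.0428 0.26 -0.143
```

```text
t 33.58 grasp [ 0.5055 -0.3482  0.2649] yaw -1.475 z [ 0.006 -0.005 -1.   ] w 15.8 gf 25.0 F [ 0.7 -0.2 -2.5]
tool shift/0.2: [ 1.028 -1.866  0.02 ] yaw: -0.424  q [ 0.87  0.25 -0.38  1.51  0.09  1.39 -0.98]
```

```bash
python3 -m jog '{"translation": [[0.05,-0.25,0],[0.1,-0.5,0],[0.15,-0.75,0],[0.2,-1,0],[0.2,-1,0],[0.2,-1,0]], "yaw": [-0.05,-0.1,-0.15,-0.2,-0.2,-0.2], "jaw": [1,1,1,1,1,1]}' >/dev/null; python3 go.py 0.6745 0.0428 0.26 -0.143
```

```text
t 34.33 grasp [ 0.5239 -0.145   0.2594] yaw -0.847 z [-0.002 -0.    -1.   ] w 15.9 gf 25.0 F [ 0.3 -0.6 -2.3]
tool shift/0.2: [ 1.186 -0.205 -0.005] yaw: -0.2242  q [ 0.74  0.12 -0.56  1.67  0.07  1.37 -0.68]
```

```bash
python3 -m jog '{"translation": [[0.25,-0.05,0],[0.5,-0.1,0],[0.75,-0.15,0],[0.95,-0.17,0],[1,-0.18,0],[1,-0.18,0]], "yaw": [-0.05,-0.1,-0.15,-0.2,-0.224,-0.224], "jaw": [1,1,1,1,1,1]}' >/dev/null; python3 go.py 0.6745 0.0428 0.18 -0.143
```

```text
t 35.08 grasp [0.6508 0.0139 0.2589] yaw -0.145 z [-0.002  0.    -1.   ] w 16.1 gf 25.0 F [-0.4 -0.4 -2. ]
tool shift/0.2: [0.16  0.098 0.394] yaw: -0.0007  q [ 0.48  0.4  -0.73  1.4   0.27  1.44 -0.39]
```

```bash
python3 -m jog '{"translation": [[0.08,0.05,0],[0.16,0.095,0],[0.16,0.095,0.1],[0.16,0.095,0.25],[0.16,0.095,0.35],[0.16,0.095,0.38],[0.16,0.095,0.38]], "yaw": [0,0,0,0,0,0,0], "jaw": [1,1,1,1,1,1,1]}' >/dev/null; python3 go.py 0.6745 0.0428 0.1226 -0.143;python3 - <<'E'
from h import *
S=ctrl.get_image("scene");cv2.imwrite("pics/s6.png",cv2.resize(S["pixels"][220:410,140:360],None,fx=3,fy=3))
E
```

```text
t 35.95 grasp [0.6741 0.0436 0.1844] yaw -0.143 z [-0. -0. -1.] w 15.8 gf 25.0 F [-0.5  0.3 -2.4]
tool shift/0.2: [-0.004  0.003  0.309] yaw: -0.0001  q [ 0.41  0.5  -0.71  1.43  0.33  1.33 -0.46]
```

View pics/s6.png

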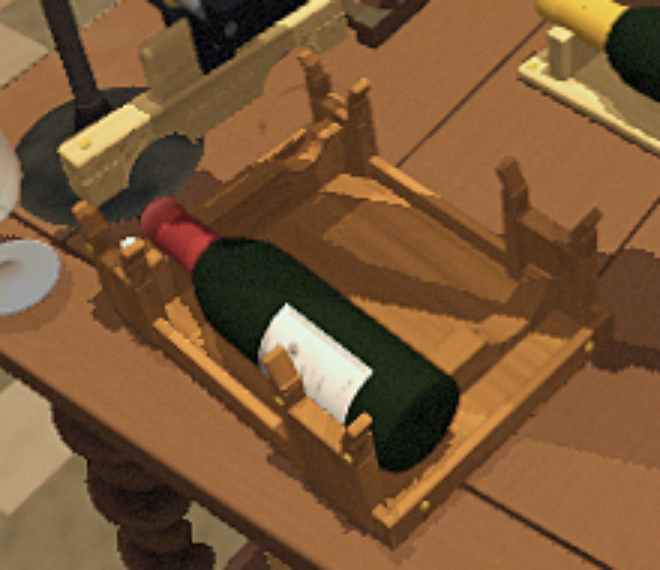

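The slim bar hangs level above the narrow slots, and the red bottle is still in its lane. Lower it slowly.

```bash
python3 -m jog '{"translation": [[0,0.002,0.05],[0,0.002,0.1],[0,0.002,0.15],[0,0.002,0.19],[0,0.002,0.22],[0,0.002,0.25],[0,0.002,0.26],[0,0.002,0.26]], "yaw": [0,0,0,0,0,0,0,0], "jaw": [1,1,1,1,1,1,1,1]}'; python3 go.py 0.6745 0.0428 0.1226 -0.143
```

```text
time: 37.0
position: [0.6745, 0.0437, 0.2965]
tool_rot: [2.375, 2.057, -0.0]
ft_force: [-0.9, 1.1, -1.9]
grip_width: 0.177
grip_force: 25.0
t 37.0 grasp [0.6745 0.0437 0.1325] yaw -0.143 z [-0. -0. -1.] w 15.4 gf 25.0 F [-0.9  1.1 -1.9]
tool shift/0.2: [-0.005  0.001  0.05 ] yaw: -0.0  q [ 0.4   0.54 -0.7   1.49  0.35  1.24 -0.48]
```

In the slot mouth and moving freely. The rest of the way down:

```bash
python3 -m jog '{"translation": [[-0.003,0,0.01],[-0.004,0,0.02],[-0.004,0,0.03],[-0.004,0,0.04],[-0.004,0,0.047],[-0.004,0,0.052],[-0.004,0,0.052]], "yaw": [0,0,0,0,0,0,0], "jaw": [1,1,1,1,1,1,1]}'; python3 go.py 0.6745 0.0428 0.1226 -0.143
```

```text
time: 37.88
position: [0.6743, 0.0429, 0.2866]
tool_rot: [2.375, 2.057, -0.0]
ft_force: [-1.1, -0.1, 1.4]
grip_width: 0.182
grip_force: 25.0
t 37.88 grasp [0.6743 0.0429 0.1226] yaw -0.143 z [ 0. -0. -1.] w 15.8 gf 25.0 F [-1.1 -0.1  1.4]
tool shift/0.2: [-0.     0.001 -0.   ] yaw: -0.0001  q [ 0.4   0.54 -0.69  1.5   0.36  1.23 -0.49]
```

```bash
python3 -m jog '{"translation": [[0,0,0],[0,0,0],[0,0,0],[0,0,0],[0,0,-0.1],[0,0,-0.3],[0,0,-0.55],[0,0,-0.7]], "yaw": [0,0,0,0,0,0,0,0], "jaw": [0.65,0.5,0.4,0.3,0.3,0.3,0.3,0.3]}' >/dev/null; python3 go.py 0.5092 -0.4129 0.2 -1.475
```

```text
t 38.88 grasp [0.6753 0.0436 0.267 ] yaw -0.143 z [ 0.005  0.001 -1.   ] w 60.8 gf 0.0 F [ 0.2 -0.4 -0. ]
tool shift/0.2: [-2.378 -0.499  0.33 ] yaw: 0.424  q [ 0.41  0.45 -0.73  1.32  0.3   1.47 -0.44]
```

```bash
python3 -m jog '{"translation": [[-0.2,-0.13,0],[-0.45,-0.26,0],[-0.7,-0.39,0],[-0.9,-0.5,0],[-1,-0.55,0],[-1,-0.55,0]], "yaw": [0.04,0.08,0.12,0.17,0.2,0.2], "jaw": [0.4,0.4,0.4,0.4,0.4,0.4]}' >/dev/null; python3 go.py 0.5092 -0.4129 0.2 -1.475
```

```text
t 39.62 grasp [ 0.5366 -0.1412  0.2638] yaw -0.774 z [ 0.002 -0.002 -1.   ] w 52.1 gf 0.0 F [0.5 0.5 0.1]
tool shift/0.2: [-1.067  0.851  0.321] yaw: 0.2231  q [ 0.75  0.15 -0.6   1.64  0.09  1.38 -0.63]
```

```bash
python3 -m jog '{"translation": [[-0.25,0.2,0],[-0.5,0.4,0],[-0.75,0.6,0],[-1,0.8,0],[-1,0.85,0.1],[-1,0.85,0.25],[-1,0.85,0.3]], "yaw": [0.05,0.1,0.15,0.2,0.223,0.223,0.223], "jaw": [0.4,0.4,0.4,0.4,0.4,0.4,0.4]}' >/dev/null; python3 go.py 0.5092 -0.4129 0.12 -1.475
```

```text
t 40.5 grasp [ 0.5204 -0.399   0.2004] yaw -1.468 z [-0.001  0.003 -1.   ] w 52.6 gf 0.0 F [0.2 0.2 0.6]
tool shift/0.2: [-0.063  0.064  0.402] yaw: 0.0023  q [ 0.9   0.38 -0.37  1.48  0.14  1.31 -0.95]
```

```bash
python3 -m jog '{"translation": [[-0.06,0.06,0.1],[-0.06,0.06,0.25],[-0.06,0.06,0.38],[-0.06,0.06,0.48],[-0.06,0.06,0.56],[-0.06,0.06,0.62],[-0.06,0.06,0.65],[-0.06,0.06,0.65]], "yaw": [0.002,0.002,0.002,0.002,0.002,0.002,0.002,0.002], "jaw": [0.4,0.4,0.4,0.4,0.4,0.4,0.4,0.4]}' >/dev/null; python3 go.py 0.5092 -0.4129 0.07 -1.475
```

```text
t 41.5 grasp [ 0.5087 -0.4144  0.0721] yaw -1.478 z [-0. -0. -1.] w 52.4 gf 0.0 F [-0.5  0.6  0.8]
tool shift/0.2: [ 0.003 -0.007  0.01 ] yaw: -0.001  q [ 0.91  0.48 -0.34  1.61  0.18  1.08 -0.96]
```

```bash
python3 -m jog '{"translation": [[0,0,0],[0,0,0],[0,0,0],[0,0,0],[0,0,0],[0,0,0]], "yaw": [0,0,0,0,0,0], "jaw": [0.7,0.8,0.9,1,1,1]}' 25 ; python3 go.py 0.5092 -0.4129 0.07 -1.475
```

```text
time: 42.25
position: [0.5086, -0.4142, 0.2361]
tool_rot: [-3.138, -0.145, 0.0]
ft_force: [-0.3, 1.2, -0.6]
grip_width: 0.183
grip_force: 24.9
t 42.25 grasp [ 0.5086 -0.4142  0.0721] yaw -1.478 z [-0.  0. -1.] w 15.9 gf 24.9 F [-0.3  1.2 -0.6]
tool shift/0.2: [ 0.003 -0.006  0.011] yaw: -0.001  q [ 0.91  0.48 -0.34  1.61  0.18  1.08 -0.96]
```

```bash
python3 -m jog '{"translation": [[0,0,-0.05],[0,0,-0.15],[0,0,-0.3],[0,0,-0.55],[0,0,-0.8],[0,0,-0.97],[0,0,-0.97]], "yaw": [0,0,0,0,0,0,0], "jaw": [1,1,1,1,1,1,1]}' >/dev/null; python3 go.py 0.4901 0.0697 0.26 -0.145
```

```text
t 43.12 grasp [ 0.5103 -0.4152  0.2716] yaw -1.478 z [ 0.007 -0.006 -1.   ] w 15.5 gf 24.9 F [ 0.4  0.5 -2.4]
tool shift/0.2: [ 0.123 -2.424  0.044] yaw: -0.4244  q [ 0.92  0.34 -0.36  1.38  0.12  1.43 -0.92]
```

```bash
python3 -m jog '{"translation": [[0,-0.25,0],[0,-0.5,0],[0,-0.75,0],[0,-1,0],[0,-1,0],[0,-1,0]], "yaw": [-0.05,-0.1,-0.15,-0.2,-0.2,-0.2], "jaw": [1,1,1,1,1,1]}' >/dev/null; python3 go.py 0.4901 0.0697 0.26 -0.145
```

```text
t 43.88 grasp [ 0.4895 -0.2158  0.2656] yaw -0.851 z [-0.001 -0.001 -1.   ] w 15.9 gf 25.0 F [-0.  -1.6 -2.2]
tool shift/0.2: [ 0.943 -1.071  0.027] yaw: -0.2247  q [ 0.87  0.09 -0.54  1.68  0.05  1.38 -0.53]
```

```bash
python3 -m jog '{"translation": [[0.2,-0.23,0],[0.4,-0.45,0],[0.6,-0.68,0],[0.8,-0.9,0],[0.88,-1,0],[0.88,-1,0],[0.88,-1,0]], "yaw": [-0.05,-0.1,-0.15,-0.2,-0.224,-0.224,-0.224], "jaw": [1,1,1,1,1,1,1]}' >/dev/null; python3 go.py 0.4901 0.0697 0.2 -0.145
```

```text
t 44.75 grasp [0.4907 0.0484 0.2658] yaw -0.151 z [-0.001 -0.001 -1.   ] w 15.9 gf 25.0 F [-0.2 -0.9 -2.6]
tool shift/0.2: [ 0.105 -0.019  0.329] yaw: -0.0019  q [ 0.64  0.   -0.79  1.77  0.    1.37 -0.3 ]
```

```bash
python3 -m jog '{"translation": [[0.1,-0.015,0.05],[0.1,-0.018,0.15],[0.1,-0.018,0.25],[0.1,-0.018,0.32],[0.1,-0.018,0.36],[0.1,-0.018,0.36]], "yaw": [-0.002,-0.002,-0.002,-0.002,-0.002,-0.002], "jaw": [1,1,1,1,1,1]}' >/dev/null; python3 go.py 0.4901 0.0697 0.1361 -0.145;python3 - <<'E'
from h import *
S=ctrl.get_image("scene");cv2.imwrite("pics/s7.png",cv2.resize(S["pixels"][220:410,140:360],None,fx=3,fy=3))
E
```

```text
t 45.5 grasp [0.4897 0.0709 0.1938] yaw -0.141 z [-0.001  0.    -1.   ] w 16.0 gf 25.0 F [-0.1  0.1 -1.9]
tool shift/0.2: [-0.006  0.003  0.288] yaw: 0.0013  q [ 0.6   0.07 -0.82  1.87  0.05  1.23 -0.38]
```

View pics/s7.png

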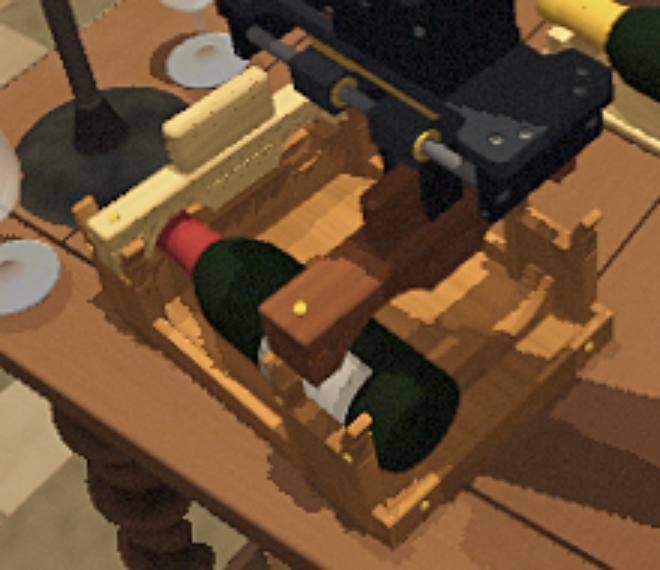

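The slim bar is seated, and the broad bar hangs over its wide slots. Lower it.

```bash
python3 -m jog '{"translation": [[-0.004,0.002,0.05],[-0.004,0.002,0.1],[-0.004,0.002,0.14],[-0.004,0.002,0.17],[-0.004,0.002,0.2],[-0.004,0.002,0.22],[-0.004,0.002,0.24],[-0.004,0.002,0.24]], "yaw": [0,0,0,0,0,0,0,0], "jaw": [1,1,1,1,1,1,1,1]}'; python3 go.py 0.4901 0.0697 0.1361 -0.145
```

```text
time: 46.55
position: [0.4899, 0.0706, 0.3099]
tool_rot: [-2.371, -2.06, 0.001]
ft_force: [0.4, 1.0, -1.6]
grip_width: 0.183
grip_force: 25.0
t 46.55 grasp [0.4898 0.0706 0.1459] yaw -0.14 z [-0.001 -0.    -1.   ] w 15.9 gf 25.0 F [ 0.4  1.  -1.6]
tool shift/0.2: [-0.004  0.002  0.049] yaw: 0.0016  q [ 0.58  0.12 -0.82  1.92  0.1   1.14 -0.41]
```

```bash
python3 -m jog '{"translation": [[-0.003,0,0.01],[-0.003,0,0.02],[-0.003,0,0.03],[-0.003,0,0.04],[-0.003,0,0.046],[-0.003,0,0.05],[-0.003,0,0.05]], "yaw": [0,0,0,0,0,0,0], "jaw": [1,1,1,1,1,1,1]}'; python3 go.py 0.4901 0.0697 0.1361 -0.145
```

```text
time: 47.42
position: [0.4899, 0.0701, 0.3001]
tool_rot: [2.371, 2.061, -0.0]
ft_force: [-0.5, -0.7, -1.8]
grip_width: 0.183
grip_force: 25.0
t 47.42 grasp [0.49   0.0701 0.1361] yaw -0.14 z [ 0. -0. -1.] w 16.0 gf 25.0 F [-0.5 -0.7 -1.8]
tool shift/0.2: [-0.002  0.001  0.   ] yaw: 0.0016  q [ 0.58  0.14 -0.82  1.93  0.11  1.12 -0.42]
```

```bash
python3 -m jog '{"translation": [[0,0,0.003],[0,0,0.006],[0,0,0.008],[0,0,0.008]], "yaw": [0,0,0,0], "jaw": [1,1,1,1]}'
```

```text
time: 47.92
position: [0.4901, 0.0703, 0.3]
tool_rot: [2.371, 2.06, -0.001]
ft_force: [-4.0, -1.1, 9.9]
grip_width: 0.183
grip_force: 25.0
```

Seated firmly. Release, rise and check.

```bash
python3 -m jog '{"translation": [[0,0,0],[0,0,0],[0,0,0],[0,0,0],[0,0,-0.1],[0,0,-0.3],[0,0,-0.6],[0,0,-0.9]], "yaw": [0,0,0,0,0,0,0,0], "jaw": [0.65,0.5,0.4,0.2,0,0,0,0]}' >/dev/null; python3 -m jog '{"translation": [[-0.3,0,0],[-0.6,0,0],[-0.9,0,0],[-1,0,0],[-1,0,0]], "yaw": [0.04,0.08,0.1,0.1,0.1], "jaw": [0,0,0,0,0]}'
python3 - <<'E'
from h import *
S=ctrl.get_image("scene");cv2.imwrite("pics/s8.png",S["pixels"][150:450,100:500])
for l,P,g in(("gold_bottle",BOT,[.369,-.19,-.125]),("red_bottle",BOT,[.465,.124,-.14]),("broad_bar",bar(36,0,72),[.49,.07,-.14]),("slim_bar",bar(22,0,60),[.675,.043,-.14])):
    for i in look(l,parts=P): r=fit([i],g);print(l,r[0].round(4),round(r[1],3))
E
```

```text
time: 49.55
position: [0.4619, -0.1289, 0.4783]
tool_rot: [-2.666, -1.661, -0.0]
ft_force: [1.4, 0.0, 0.6]
grip_width: 0.999
grip_force: 0.0
gold_bottle [ 0.3699 -0.1894 -0.1377] 0.052
gold_bottle [ 0.4991 -0.2134 -0.0813] 0.872
red_bottle [ 0.4647  0.124  -0.1418] 0.379
red_bottle [ 0.4648  0.1234 -0.1338] 0.301
broad_bar [ 0.4892  0.0715 -0.1312] 0.133
broad_bar [ 0.4924  0.0799 -0.1376] 0.145
slim_bar [ 0.6739  0.0429 -0.1345] 0.159
slim_bar [ 0.675  0.043 -0.14 ] 1.0
```

View pics/s8.png

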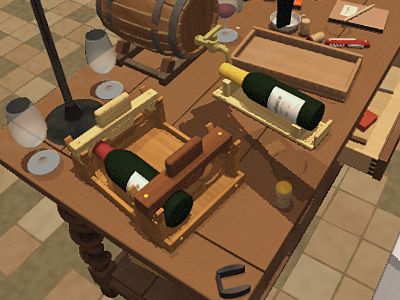

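Both bars are seated in the case over the red bottle, and the gold bottle lies in the cradle. The gripper is clear of everything, so I hand in.

```bash
python3 -m jog '{"translation": [[0,0,0],[0,0,0],[0,0,0]], "yaw": [0,0,0], "jaw": [0,0,0]}' >/dev/null; python3 -c "
from bench import ctrl
print(ctrl.close_job())"
```

```text
the job is handed in; nothing more can be done
None
```

The job is handed in (no verdict came back): the gold-capped bottle lies in the cradle with its neck on the narrow rest, and both bars are back in their own slots over the red-capped bottle, at about 50 s of the 141 s allowed.

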